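# Set the sample hopper to discharge into the steel tin

## Robot

A 6-joint arm with a two-finger parallel gripper is mounted at the origin on a cart in front of the work surface, level with it; the furniture and walls round the work are solid. World frame = base frame: x ahead of the robot, y to its left, z up, the work surface at z = 0. Lengths are in m, angles in degrees, forces in N, time in s.
With the tool pointing down it reaches from about 0.375 to 0.9 m from the base axis. Payload 3.1 kg.
Tool frame: the origin (TCP) lies at the centre of the arm's flange, where the gripper is bolted on; the fingertips stand 182 mm ahead of it and the grasp point (between the pads) lies 164 mm ahead of it; x points along the fingers, z is the direction in which the jaws open and shut, and the axes are right-handed (so a half turn about x gives the same grasp; the last joint's range is limited). The gripper opens to 87 mm and grips with 3 to 60 N. Pads are 19 mm wide; open, the fingers measure 117 mm over their backs; the gripper's body (75 mm by 190 mm) begins 51 mm behind the grasp point.
Start: joints at [63.054, 30.224, 82.088, -0, 67.689, -10.227], TCP at [0.18, 0.599, 0.405] pointing down, gripper open.
Joint ranges: [-176.69, 176.69], [-43.24, 126.21], [12.49, 139.97], [-82, 262], [0, 151.66], [-163.58, 163.58]. Speed limits (degrees/s): [159.86, 159.86, 180, 180, 180, 180].

## Interface

Orientations are given as a 3x3 rotation matrix whose columns are the frame's x, y, z axes.
In Python, from rig import bot gives the robot as it stands.
- The arm moves only by the shell command python3 -m crank 'ROWS' [OPENING]. ROWS is JSON, a list of rows, each an object with "offset": the shift along the tool's x, y, z in m, a list of three; "spin": the turn about the tool's x in rad. A call has 1 to 12 rows; each row shifts and turns the commanded pose from where the row before left it, along the tool's axes as they then stand; what a row does not reach is not made up. A row lasts 1/10 s, in which the tool goes at most 50 mm and 8.59 degrees, less where a joint would pass 70% of its speed; a pose out of reach is approached as far as the arm can. A call is refused whole if a number of a shift passes 0.05 or a number of a turn 0.15, either way. A call with a gripper value outside its range is refused whole. OPENING is the finger opening in m, from 0 to 0.087, set as the call begins (- or left out, the last holds). The fingers move at their own pace and stop on an object; the grip force is fixed at half the most. Time passes only in rows, so rows that do not move let the fingers close. It gives the time, the measured TCP pose, the force and the opening at its end, in the units of the state.
- bot.read_state(): the state, without advancing time (a new reading comes with each control period).
- bot.capture(name): name is "side" or "top"; returns a dict with "pixels" (400x640x3 uint8, blue, green, red), "depth" (400x640 float32, m along the optical axis (not along the pixel's ray), 0 where there is no reading), "K" (3x3 intrinsics, pixels), "world_to_cam" (4x4, takes a point from world to camera coordinates). Camera axes: x right, y up, looking along -z (the intrinsics and any distortion apply to the point x, -y, -z); pixel columns grow to the right and rows downward; lengths in m; the calibration is good to about 2 mm. A picture is of the moment at which its call begins.
- bot.hand_in(): hands the job in, once; it reports no verdict.
Trained networks look in a picture, given as the dict that the camera call returned (one of the last four; its "shot" number tells which), for a name from the list of things; names that differ only in an ending like _2 or _b are one class to them, and where a whole thing is asked for, a point or a joint stands for the part that bears it (a point fixed in the world has none). Each returns a list of dicts, best first, with "p" (0 to 1); they miss things now and then, are a little off and sometimes report something else, mostly with a low value. They report only what shows in the picture. A call takes as long as a camera call. They do not tell look-alikes from the thing itself.
- bot.regions_of(label, picture): "region" (400x640 bool, what is visible of it) and "extent" ([centre column, centre row, width, height] in pixels, round what is visible of it).
The state is a dict: "time_s": time; "joint_positions": joint angles; "qvel": joint speeds; "tau": joint torques, N m; "position": TCP position; "tcp_rot": TCP orientation; "force": force on the tool from outside, world axes, zero at the start; "moment": the same for the moment, N m; "opening": opening from 0.0 (shut) to 1.0 (fully open).
Only numpy, scipy, OpenCV 4.12 (cv2) and the standard library are available. Lean on these libraries where they do the work, as an engineer would, in place of code of your own. Each camera call takes 0.05 s, during which the arm holds its last target.

## Task

Get the sample hopper on the desk ready to fill the tall open steel tin on its stand: with a fingertip, push the swivel chute round by its upright post until its outlet stands over the mouth of the tin. Leave it there, then push the pin of the gate lever under the hopper clockwise (seen from above), all the way to its open stop. Push lightly, grip and lift nothing, keep the gate closed until the chute is over the tin, and leave the tin, mug and cup standing where they are.

Things in the scene. Friction and masses are not known exactly. Their poses are not given: they have to be found in the camera images.
- stand: Fixed hopper stand of dark steel and aluminium. Origin on the desk, on the vertical axis shared by chute and gate lever; z up. Three spokes with round pads (radius 55, top 6 mm up) 165 mm from the axis, seen from above 70 deg counter-clockwise, 5 and 50 deg clockwise of its -x. Conical hopper over the axis: radius 44, rim 250 mm up, on a 12 mm post 52 mm from the axis on the +x side.
- chute (a joint): Swivel angle of the chute, rad: 0 when it points along the stand's -x direction, growing counter-clockwise seen from above, limits -1.3 to 1.6. It stays where it is left (friction 0.15 N m, about 1.5 N at the post).
- chute_outlet (a point): The outlet, the low outer end of the open aluminium chute (a trough 36 mm wide sloping down and outwards from under the hopper), 165 mm from the axis and 147 mm above the desk; about 12 mm clear above the tin.
- chute_post (a point): Point 200 mm above the desk on the upright round steel post (diameter 10 mm) on the chute, 105 mm from the axis. The post rises from the trough (36 mm wide, walls to about 190 mm up here) to a round black knob (diameter 16 mm, top 230 mm up). Push it sideways from either side.
- gate (a joint): Angle of the gate lever, rad: 0 closed (as it always starts), growing clockwise seen from above to 0.95, its open stop. It stays where it is left (friction 0.18 N m, about 2 N at the pin, and some damping).
- gate_pin (a point): Point 230 mm above the desk on the upright steel pin (diameter 10 mm) at the end of the flat dark gate lever (12 mm wide, 210 to 214 mm up), 90 mm from the axis; on it a round black knob (diameter 16 mm, top 258 mm up). Closed, the lever points 105 deg clockwise of the stand's -x seen from above (robot's left); open, 159 deg, away from the robot.
- tin: The tall open steel tin, 90 mm in diameter, 125 mm high, plain grey and worn, loose, standing on one of the stand's three pads (top at 131 mm above the desk; a similar tin at the back of the desk has no part in this). Origin at the centre of its underside, z up.
- mug: A mug, 92 mm in diameter with its handle 127 mm, 95 mm high, loose, on another pad; stays where it is. Origin at the centre of its underside.
- cup: The small steel cup, 65 mm in diameter, 48 mm high, loose, on the remaining pad; stays where it is. Origin at the centre of its underside.
Not all that is in view belongs to the job. Leave any blue look-alike of the tin alone.

How it is judged (in metres and radians):
On the way, in this order (a step that is already met when the one before it is completed fails the run):
1. the chute's outlet stands over the mouth of the tin, the gate still closed (horizontal distance between chute_outlet and tin below 0.024 m and value of joint gate below 0.15 rad), for 0.3 s.
2. the gate lever is at its open stop (value of joint gate above 0.87 rad), for 0.2 s.
At the end, for the whole second after the job is handed in: The chute's outlet is within 24 mm (horizontally) of the tin's axis, the gate lever is open (0.87 rad or more of its 0.95), and tin, mug and cup stand upright within 20 mm of where they started (horizontal distance between chute_outlet and tin below 0.024 m and value of joint gate above 0.87 rad and angle between tin's own z axis and vertical below 0.08 rad and distance of each of tin, mug, cup from where it was at the start of the episode below 0.02 m); the robot touches nothing.
It fails at once if the gate is opened while the chute is not over the tin (value of joint gate above 0.25 rad and horizontal distance between chute_outlet and tin above 0.04 m).
It fails at once if the tin, the mug or the cup is shifted, lifted or knocked over (distance of any of tin, mug, cup from where it was at the start of the episode above 0.03 m or angle between any of tin, mug, cup's own z axis and vertical above 0.3 rad).
It fails at once if the chute or the gate lever is shoved hard or squeezed (over 40 N) (contact force between the fingers and chute above 40 N or contact force between the fingers and gate above 40 N).
It also fails if it takes over 64 s, if anything falls off the work surface, if the arm or the gripper's body presses on something with over 40 N, if the wrist force passes 120 N, or if a joint passes its speed limit or range.

## Working session

There is one attempt and no reset: what is moved stays moved. The work goes in short steps, Python scripts to look and compute and a shell command to move; the robot and the scene stay as the last step left them, time stands still between calls to the robot, and variables do not carry over. Pictures are saved under pics/ and viewed, and the job is handed in when it is done.

```bash
ls; mkdir -p pics; cat > h.py <<'E'
import numpy as np, cv2
from rig import bot
def world(p,u,v,d=None):
    K=p["K"];T=np.linalg.inv(p["world_to_cam"])
    u=np.asarray(u,float);v=np.asarray(v,float)
    if d is None: d=p["depth"][v.astype(int),u.astype(int)]
    x=(u-K[0,2])/K[0,0]*d;y=(v-K[1,2])/K[1,1]*d
    P=np.stack([x,-y,-d,np.ones_like(d)],-1)
    return (P@T.T)[...,:3]
def cloud(p):
    v,u=np.mgrid[0:400,0:640]
    return world(p,u,v)
E
python3 - <<'E'
from h import *
import pickle
for n in("top","side"):
    p=bot.capture(n); cv2.imwrite(f"pics/{n}0.png",p["pixels"]); pickle.dump(p,open(f"pics/{n}0.pkl","wb"))
    print(n,p.keys(),p["K"],np.linalg.inv(p["world_to_cam"])[:3])
    C=cloud(p)
    for l in("tin","mug","cup","chute","gate","chute_post","gate_pin","stand"):
        for r in bot.regions_of(l,p)[:3]:
            m=r["region"]&(p["depth"]>0)
            print(l,round(r["p"],2),np.round(r["extent"]),m.sum(),np.round(np.median(C[m],0),3) if m.any() else None, np.round(np.percentile(C[m],[2,98],axis=0),3).tolist() if m.any() else None)
print(bot.read_state())
E
```

```text
pics
top dict_keys(['pixels', 'depth', 'K', 'world_to_cam', 'shot']) [[418.02738053   0.         331.76434218]
 [  0.         418.02738053 197.24394095]
 [  0.           0.           1.        ]] [[-2.83421432e-02  9.97717345e-01 -6.12929258e-02  4.11163291e-01]
 [-9.99597971e-01 -2.82405320e-02  2.52362411e-03 -6.20539391e-02]
 [ 7.86918718e-04  6.13398092e-02  9.98116631e-01  1.18528451e+00]]
tin 0.77 [247. 239.  42.  32.] 1164 [0.375 0.165 0.073] [[0.334, 0.119, 0.015], [0.415, 0.203, 0.127]]
tin 0.75 [446. 218.  45.  29.] 1219 [ 0.419 -0.369  0.073] [[0.379, -0.408, 0.014], [0.459, -0.323, 0.126]]
tin 0.63 [393. 182.  39.  40.] 1138 [ 0.512 -0.226  0.079] [[0.47, -0.266, 0.009], [0.554, -0.182, 0.133]]
mug 0.64 [284. 190.  34.  45.] 1104 [0.524 0.067 0.043] [[0.457, 0.019, 0.007], [0.566, 0.101, 0.103]]
cup 0.73 [322. 216.  24.  24.] 446 [ 0.432 -0.036  0.016] [[0.403, -0.065, 0.005], [0.461, -0.008, 0.057]]
chute 0.59 [322. 137.  44.  25.] 191 [ 0.611 -0.036  0.215] [[0.581, -0.094, 0.211], [0.633, 0.0, 0.259]]
gate 0.81 [324. 137.  47.  27.] 247 [ 0.614 -0.034  0.215] [[0.579, 
[... 1860 characters left out ...]
+01,  8.20874481e+01, -1.91594080e-03,
        6.76865419e+01, -1.02273942e+01]), 'qvel': array([ 0.08128456,  0.01321268,  0.04911506,  0.08524238, -0.04254947,
       -0.00326837]), 'tau': array([-3.29101076e-04, -4.39987636e+01, -1.76985937e+01,  6.33619004e-02,
        5.03204169e-02, -3.18747141e-05]), 'position': array([0.17977193, 0.59856452, 0.40478356]), 'tcp_rot': array([[ 7.22680914e-05, -9.57727558e-01,  2.87676762e-01],
       [ 7.38935403e-05,  2.87676767e-01,  9.57727556e-01],
       [-9.99999995e-01, -4.79556882e-05,  9.15597308e-05]]), 'force': array([0.57479225, 1.3153118 , 0.25377394]), 'moment': array([ 0.04674307,  0.00022678, -0.08209134]), 'opening': 1.000521966848611}
```

```bash
python3 - <<'E'
from h import *
for n,b in(("top",(220,90,260,180)),("side",(240,110,200,260))):
    im=cv2.imread(f"pics/{n}0.png");x,y,w,h=b
    c=im[y:y+h,x:x+w]; s=min(780/w,590/h)
    cv2.imwrite(f"pics/{n}0c.png",cv2.resize(c,None,fx=s,fy=s,interpolation=cv2.INTER_CUBIC))
E
```

```text
(no output)
```

View pics/top0c.png

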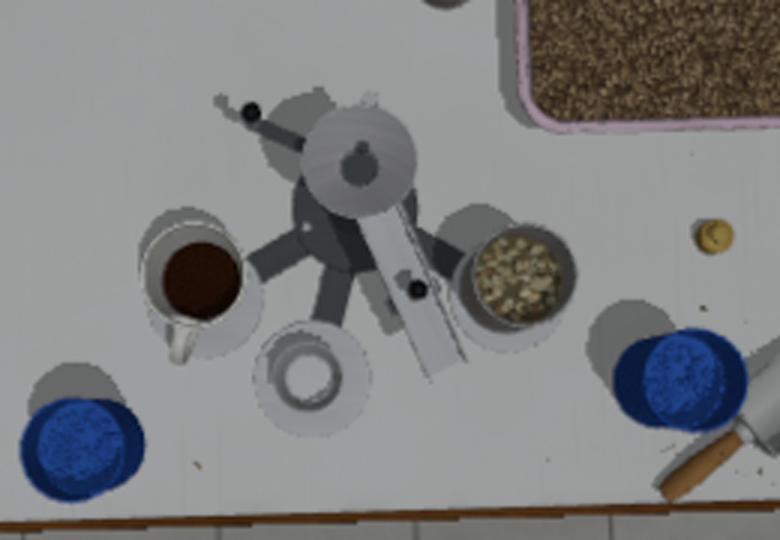

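View pics/side0c.png

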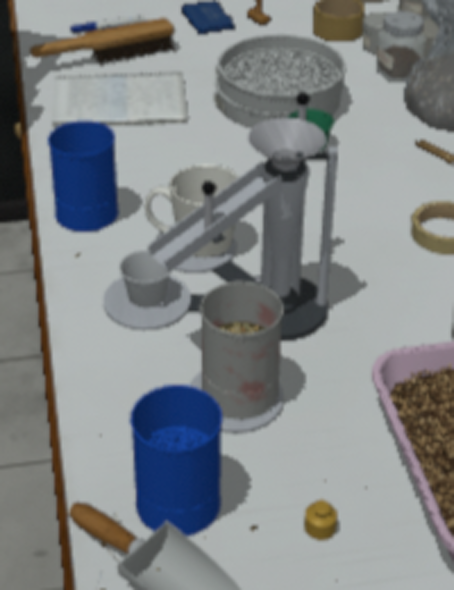

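View pics/side0.png

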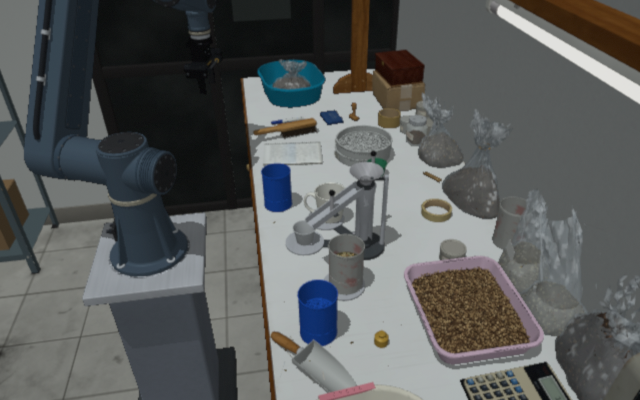

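The tin is the plain grey one on the right pad, at top (393,182) and side (346,263). The blue ones at top (247,239) and (446,218) are look-alikes, and the grey one at the back (side ~512,215) is not on a pad. The chute knob is at top (359,187) and the gate knob at (304,127). Next I measure the geometry.

```bash
cat > meas.py <<'E'
from h import *
from scipy.optimize import least_squares
def circ(P,r):
    f=lambda q:np.hypot(P[:,0]-q[0],P[:,1]-q[1])-r
    s=least_squares(f,P[:,:2].mean(0),loss="soft_l1",f_scale=.003); return s.x,np.std(f(s.x))
def knob(p,C,box,z0,z1):
    m=(C[...,2]>z0)&(C[...,2]<z1)&(C[...,0]>box[0])&(C[...,0]<box[1])&(C[...,1]>box[2])&(C[...,1]<box[3])&(p["pixels"].max(2)<70)&(p["depth"]>0)
    return m
def ray(p,u,v,z):
    a=world(p,u,v,np.array(1.)); o=np.linalg.inv(p["world_to_cam"])[:3,3]
    return o+(a-o)*(z-o[2])/(a[2]-o[2])
E
cat > geo.py <<'E'
from meas import *
import pickle,sys
t=sys.argv[1]
for n in("top","side"):
    p=pickle.load(open(f"pics/{n}{t}.pkl","rb"));C=cloud(p)
    def sel(x0,x1,y0,y1,z0,z1): 
        return (p["depth"]>0)&(C[...,0]>x0)&(C[...,0]<x1)&(C[...,1]>y0)&(C[...,1]<y1)&(C[...,2]>z0)&(C[...,2]<z1)
    m=sel(.45,.58,-.29,-.165,.124,.137); print(n,"tin rim",m.sum(),circ(C[m],.0435),C[m].mean(0))
    m=sel(.53,.68,-.15,-.02,.243,.256); print("hopper",m.sum(),circ(C[m],.0425))
    for nm,b,z in(("chute knob",(.42,.64,-.25,0),.226),("gate knob",(.58,.75,-.12,.06),.254)):
        m=sel(*b,z-.012,z+.01)&(p["pixels"].max(2)<70)
        if m.sum():
            v,u=np.nonzero(m); print(nm,m.sum(),u.mean(),v.mean(),C[m].mean(0),ray(p,u.mean(),v.mean(),z-.003))
E
python3 geo.py 0
```

```text
top tin rim 133 (array([ 0.51169907, -0.2239296 ]), np.float64(0.0008873269663592083)) [ 0.5146357  -0.22736498  0.13060088]
hopper 452 (array([ 0.58909114, -0.08490148]), np.float64(0.0030178102754401625))
chute knob 163 334.5276073619632 149.76687116564418 [ 0.58146651 -0.07382904  0.21940496] [ 0.58050489 -0.07403327  0.223     ]
gate knob 37 303.2432432432432 127.24324324324324 [ 0.62783102 -0.00471569  0.25585431] [ 0.62896396 -0.00441387  0.251     ]
side tin rim 211 (array([ 0.51274477, -0.22621409]), np.float64(0.0016446175336712562)) [ 0.51237104 -0.22517306  0.12924154]
hopper 219 (array([ 0.58959983, -0.08935695]), np.float64(0.0037694660504374766))
chute knob 92 359.1630434782609 185.29347826086956 [ 0.56989557 -0.10643316  0.22059083] [ 0.5682762  -0.11021902  0.223     ]
gate knob 25 373.24 153.32 [ 0.62860925 -0.00890941  0.25225254] [ 0.62920044 -0.00678026  0.251     ]
```

```bash
python3 - <<'E'
from meas import *
import pickle
ax=np.array([.589,-.087])
for n,c,b in(("top",(359,186.3),.225),("side",(240+208/2.27,110+188/2.27),.222)):
    p=pickle.load(open(f"pics/{n}0.pkl","rb"));C=cloud(p)
    x,y=map(int,c); m=np.zeros((400,640),bool); m[y-6:y+7,x-6:x+7]=1
    m&=(p["pixels"].max(2)<70)&(C[...,2]>.2)
    v,u=np.nonzero(m); P=ray(p,u.mean(),v.mean(),b); d=P[:2]-ax
    print(n,m.sum(),u.mean(),v.mean(),C[m].mean(0),P,np.hypot(*d),np.degrees(np.arctan2(-d[1],-d[0])))
    m=bot  # noqa
    # trough end
    mm=(C[...,2]>.14)&(C[...,2]<.2)&(C[...,0]<.56)&(C[...,0]>.4)&(C[...,1]<-.03)&(C[...,1]>-.2)&(p["depth"]>0)
    q=C[mm][:,:2]; w=q-ax; r=np.hypot(*w.T); print(r.max(), np.degrees(np.arctan2(*(-w[r>.12].mean(0))[::-1])))
E
```

```text
top 33 358.54545454545456 186.24242424242425 [ 0.49351045 -0.12670118  0.22819705] [ 0.49378624 -0.12691751  0.225     ] 0.10324276197101032 22.745430093135283
0.17386378427494903 23.476225763946246
side 26 331.5 192.69230769230768 [ 0.48620925 -0.17289089  0.25211291] [ 0.49403726 -0.12905916  0.222     ] 0.1038599759893144 23.888633376656728
0.1733568921469295 23.259531476903277
```

```bash
python3 -m crank '[{"offset":[0,-0.01,-0.012],"spin":0},{"offset":[0,-0.02,-0.024],"spin":0},{"offset":[0,-0.028,-0.034],"spin":0},{"offset":[0,-0.028,-0.034],"spin":0},{"offset":[0,-0.028,-0.034],"spin":0},{"offset":[0,-0.028,-0.034],"spin":0},{"offset":[0,-0.028,-0.034],"spin":0},{"offset":[0,-0.028,-0.034],"spin":0},{"offset":[0,-0.028,-0.034],"spin":0},{"offset":[0,-0.028,-0.034],"spin":0},{"offset":[0,-0.028,-0.034],"spin":0},{"offset":[0,-0.02,-0.024],"spin":0}]' 0
```

```text
time_s: 2.1
position: [0.3645, 0.1591, 0.4051]
tcp_rot: [[0.001, -0.957, 0.289], [-0.0, 0.289, 0.957], [-1.0, -0.001, 0.0]]
force: [0.5, 1.2, -0.3]
opening: 0.03
```

```bash
python3 -m crank '[{"offset":[0,-0.029,-0.033],"spin":0},{"offset":[0,-0.029,-0.033],"spin":0},{"offset":[0,-0.029,-0.033],"spin":0},{"offset":[0,-0.029,-0.033],"spin":0},{"offset":[0,-0.029,-0.033],"spin":0},{"offset":[0,-0.02,-0.024],"spin":0},{"offset":[0,-0.009,-0.01],"spin":0},{"offset":[0,0,0],"spin":0.14},{"offset":[0,0,0],"spin":0.14},{"offset":[0,0,0],"spin":0.14},{"offset":[0,0,0],"spin":0.14},{"offset":[0,0,0],"spin":0}]' 0
python3 - <<'E'
from h import *
import pickle
for n in("top","side"):
    p=bot.capture(n); cv2.imwrite(f"pics/{n}1.png",p["pixels"]); pickle.dump(p,open(f"pics/{n}1.pkl","wb"))
p=cv2.imread("pics/side1.png")[110:310,240:440]; cv2.imwrite("pics/side1c.png",cv2.resize(p,None,fx=3,fy=3,interpolation=cv2.INTER_CUBIC))
print(bot.read_state())
E
```

```text
time_s: 3.3
position: [0.4727, -0.0786, 0.4048]
tcp_rot: [[-0.001, -0.659, 0.752], [0.001, 0.752, 0.659], [-1.0, 0.001, -0.0]]
force: [-0.1, -0.2, -0.1]
opening: 0.007
{'time_s': 3.4, 'joint_positions': array([-2.28560062e+01,  1.90579386e+01,  1.02439235e+02,  1.01176873e-02,
        5.85304403e+01, -6.42691275e+01]), 'qvel': array([-0.17108947,  0.02711894, -0.19386673, -0.11355091, -0.0419383 ,
        0.4623033 ]), 'tau': array([-6.30076567e-03, -3.22268236e+01, -1.51641744e+01,  2.64542425e-03,
        8.94786883e-02,  2.96224037e-02]), 'position': array([ 0.47282205, -0.07882213,  0.40477368]), 'tcp_rot': array([[-3.85602767e-04, -6.61414367e-01,  7.50020590e-01],
       [ 3.25983565e-04,  7.50020523e-01,  6.61414476e-01],
       [-9.99999873e-01,  4.99537637e-04, -7.35997757e-05]]), 'force': array([ 0.00305763,  0.06502925, -1.05442499]), 'moment': array([0.0110352 , 0.00601297, 0.00812421]), 'opening': 0.003189069958882689}
```

View pics/side1c.png

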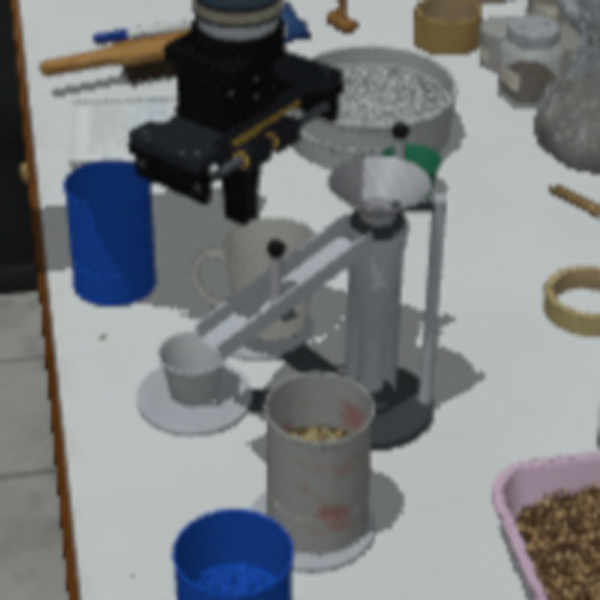

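View pics/top1.png

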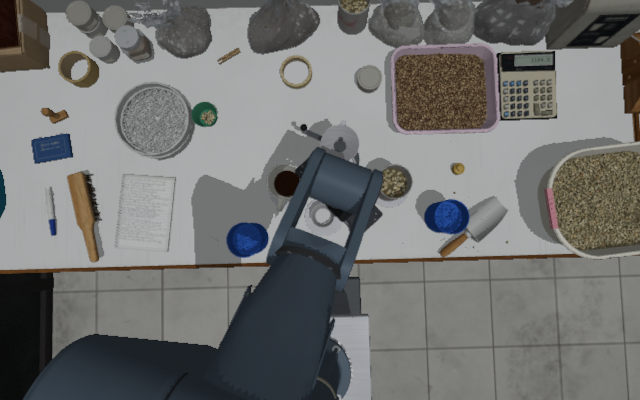

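```bash
python3 -m crank '[{"offset":[0.008,0,-0.008],"spin":0},{"offset":[0.009,0,-0.009],"spin":0},{"offset":[0,-0.01,0],"spin":0},{"offset":[0,-0.01,0],"spin":0},{"offset":[0,-0.005,0],"spin":0},{"offset":[0,-0.004,0],"spin":0},{"offset":[0,-0.003,0],"spin":0},{"offset":[0,-0.003,0],"spin":0},{"offset":[0,-0.003,0],"spin":0},{"offset":[0,-0.003,-0.001],"spin":0},{"offset":[0,0,0],"spin":0}]' 0
python3 - <<'E'
from h import *
import pickle
for n in("top","side"):
    p=bot.capture(n); cv2.imwrite(f"pics/{n}2.png",p["pixels"]); pickle.dump(p,open(f"pics/{n}2.pkl","wb"))
p=cv2.imread("pics/side2.png")[110:310,240:440]; cv2.imwrite("pics/side2c.png",cv2.resize(p,None,fx=3,fy=3,interpolation=cv2.INTER_CUBIC))
E
```

```text
time_s: 4.5
position: [0.4864, -0.1223, 0.3875]
tcp_rot: [[-0.001, -0.659, 0.752], [0.0, 0.752, 0.659], [-1.0, 0.001, -0.001]]
force: [-1.7, -0.0, 0.0]
opening: 0.006
```

View pics/side2c.png

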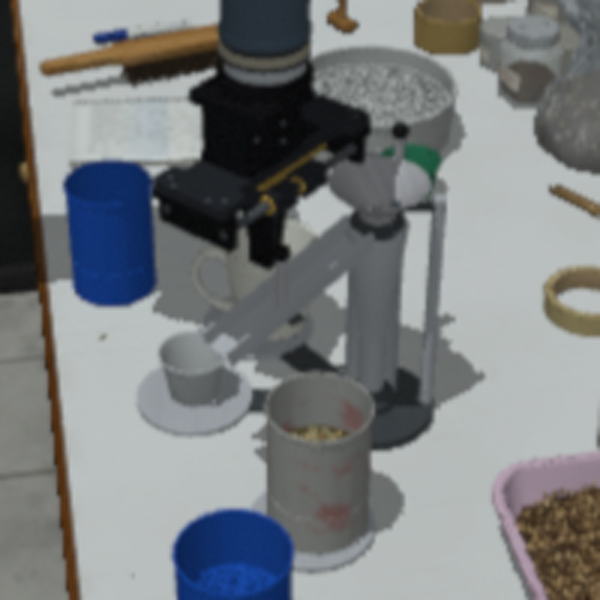

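```bash
python3 -m crank '[{"offset":[0,-0.004,-0.0015],"spin":0},{"offset":[0,-0.005,-0.0015],"spin":0},{"offset":[0,-0.005,-0.001],"spin":0},{"offset":[0,-0.005,-0.0005],"spin":0},{"offset":[0,-0.005,0],"spin":0},{"offset":[0,-0.005,0],"spin":0},{"offset":[0,-0.005,0.0005],"spin":0},{"offset":[0,-0.005,0.001],"spin":0},{"offset":[0,-0.005,0.0015],"spin":0},{"offset":[0,-0.005,0.002],"spin":0},{"offset":[0,-0.003,0.001],"spin":0},{"offset":[0,0,0],"spin":0}]' 0
cat > look.py <<'E'
from meas import *
import pickle,sys
t=sys.argv[1]; ax=np.array([.5895,-.0875])
for n in("top","side"):
    p=bot.capture(n); cv2.imwrite(f"pics/{n}{t}.png",p["pixels"]); pickle.dump(p,open(f"pics/{n}{t}.pkl","wb"))
    C=cloud(p)
    for l in("chute","tin"):
      for r in bot.regions_of(l,p)[:1]:
        mm=r["region"]&(C[...,2]>.14)&(C[...,2]<.205)&(p["depth"]>0)
        w=C[mm][:,:2]-ax; rr=np.hypot(*w.T);k=rr>.1
        if l=="chute" and k.sum(): print(n,l,r["p"],k.sum(),rr.max(),np.degrees(np.arctan2(*(-w[k].mean(0))[::-1])))
    m=(C[...,0]>.45)&(C[...,0]<.58)&(C[...,1]>-.29)&(C[...,1]<-.165)&(C[...,2]>.124)&(C[...,2]<.137)&(p["depth"]>0)
    if m.sum()>10: print("tin rim",m.sum(),circ(C[m],.0435))
p=cv2.imread(f"pics/side{t}.png")[110:310,240:440]; cv2.imwrite(f"pics/side{t}c.png",cv2.resize(p,None,fx=3,fy=3,interpolation=cv2.INTER_CUBIC))
p=cv2.imread(f"pics/top{t}.png")[90:270,220:460]; cv2.imwrite(f"pics/top{t}c.png",cv2.resize(p,None,fx=3,fy=3,interpolation=cv2.INTER_CUBIC))
E
python3 look.py 3
```

```text
time_s: 5.8
position: [0.5226, -0.1608, 0.3878]
tcp_rot: [[0.001, -0.659, 0.753], [-0.001, 0.753, 0.659], [-1.0, -0.001, 0.0]]
force: [-1.1, -0.6, -0.6]
opening: 0.004
side chute 0.81 467 0.17112575082339399 57.657228017340834
tin rim 162 (array([ 0.5127956 , -0.22592411]), np.float64(0.00141759730020382))
```

View pics/side3c.png

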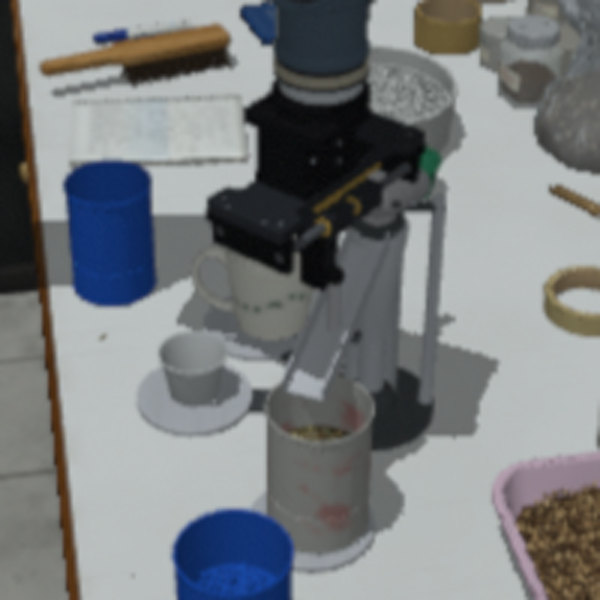

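```bash
python3 -m crank '[{"offset":[0,-0.002,0.001],"spin":0},{"offset":[0,-0.002,0.001],"spin":0},{"offset":[0,-0.002,0],"spin":0},{"offset":[0,0,0],"spin":0},{"offset":[0,0.004,0],"spin":0},{"offset":[0,0.01,0],"spin":0},{"offset":[0,0.013,0],"spin":0},{"offset":[-0.01,0.013,0],"spin":0},{"offset":[-0.03,0,0],"spin":0},{"offset":[-0.035,0,0],"spin":0},{"offset":[-0.015,0,0],"spin":0},{"offset":[0,0,0],"spin":0}]' 0
python3 look.py 4
```

```text
time_s: 7.3
position: [0.5009, -0.1327, 0.4811]
tcp_rot: [[0.006, -0.659, 0.752], [-0.003, 0.752, 0.659], [-1.0, -0.006, 0.003]]
force: [0.8, 0.0, -0.4]
opening: 0.005
side chute 0.75 471 0.1736893521726874 60.557054199927634
tin rim 168 (array([ 0.51259146, -0.22604245]), np.float64(0.0015731034729122937))
```

View pics/side4c.png

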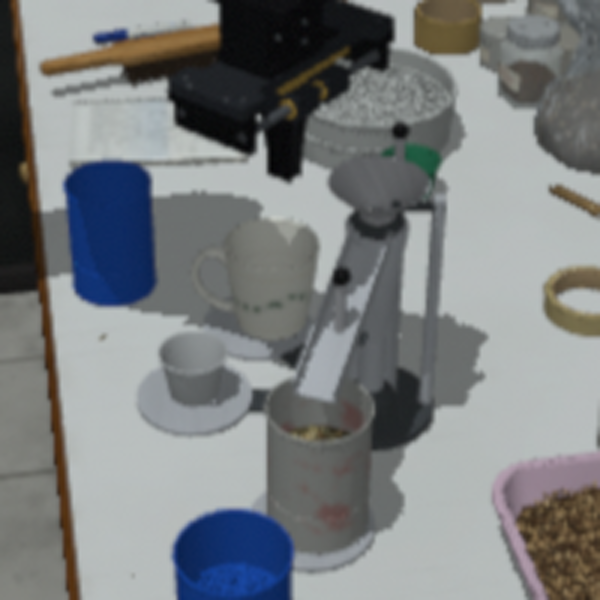

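View pics/top4c.png

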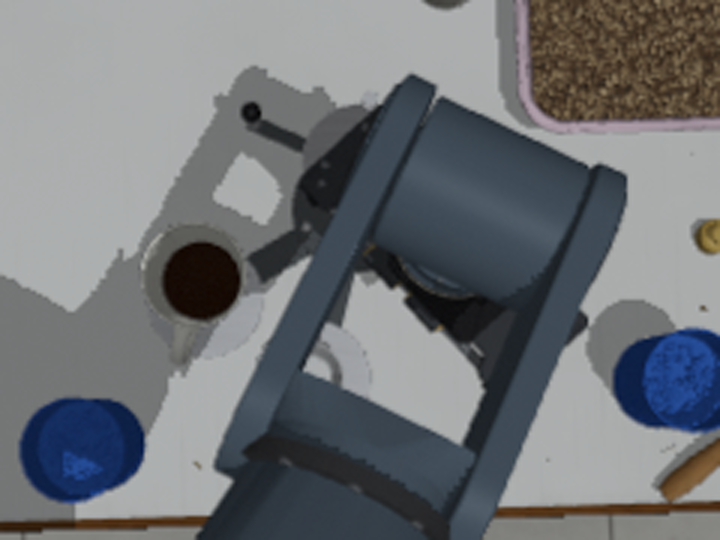

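```bash
python3 -m crank '[{"offset":[0,0.006,0.015],"spin":0},{"offset":[0,0.009,0.028],"spin":0},{"offset":[0,0.009,0.03],"spin":0},{"offset":[0,0.009,0.03],"spin":0},{"offset":[0,0.009,0.03],"spin":0},{"offset":[0,0.009,0.027],"spin":0},{"offset":[0,0.007,0.02],"spin":0},{"offset":[0.02,0,0],"spin":0},{"offset":[0.025,0,0],"spin":0},{"offset":[0.025,0,0],"spin":0},{"offset":[0.003,0,0],"spin":0},{"offset":[0,0,0],"spin":0}]' 0
python3 look.py 5
```

```text
time_s: 8.8
position: [0.5982, 0.0287, 0.4035]
tcp_rot: [[-0.003, -0.658, 0.753], [0.0, 0.753, 0.658], [-1.0, 0.002, -0.002]]
force: [-0.3, -0.2, 0.3]
opening: 0.003
top chute 0.85 391 0.16892830632501615 59.965762296739804
tin rim 114 (array([ 0.5117729 , -0.22371161]), np.float64(0.0008595253470267079))
side chute 0.92 457 0.17665515055486655 60.56482507616312
tin rim 170 (array([ 0.51268836, -0.22614182]), np.float64(0.0013662445859526603))
```

View pics/side5c.png

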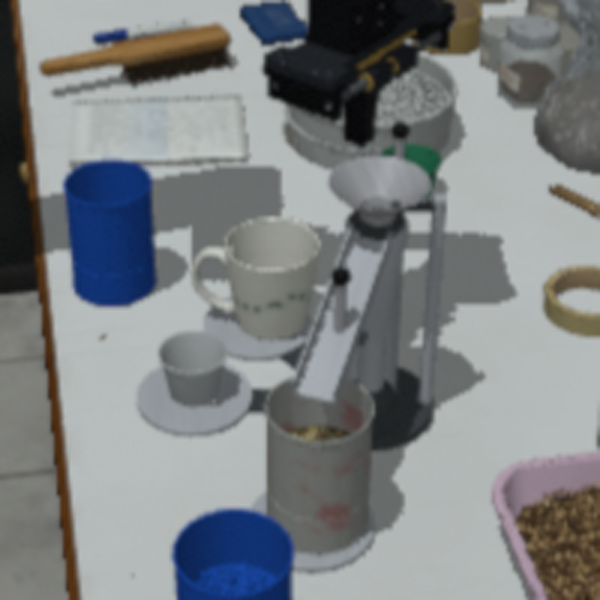

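```bash
python3 -m crank '[{"offset":[-0.003,-0.009,0],"spin":0},{"offset":[0,-0.009,0],"spin":0},{"offset":[0,-0.006,0],"spin":0},{"offset":[0,-0.003,0],"spin":0},{"offset":[0,-0.003,0],"spin":0},{"offset":[0,-0.003,0.001],"spin":0},{"offset":[0,-0.004,0.0015],"spin":0},{"offset":[0,-0.004,0.0015],"spin":0},{"offset":[0,-0.004,0.001],"spin":0},{"offset":[0,-0.004,0.001],"spin":0},{"offset":[0,-0.004,0.0005],"spin":0},{"offset":[0,-0.004,0],"spin":0}]' 0
python3 look.py 6
```

```text
time_s: 10.3
position: [0.6409, -0.0091, 0.4075]
tcp_rot: [[-0.0, -0.659, 0.752], [0.002, 0.752, 0.659], [-1.0, 0.001, 0.001]]
force: [-0.6, 5.2, -0.0]
opening: 0.009
top chute 0.77 408 0.16932927992938196 59.98600466457253
tin rim 113 (array([ 0.5117988 , -0.22373785]), np.float64(0.0008652600991681076))
side chute 0.93 480 0.17442923052385434 60.39764327787392
tin rim 172 (array([ 0.51263246, -0.22574085]), np.float64(0.0014733527180661203))
```

View pics/side6c.png

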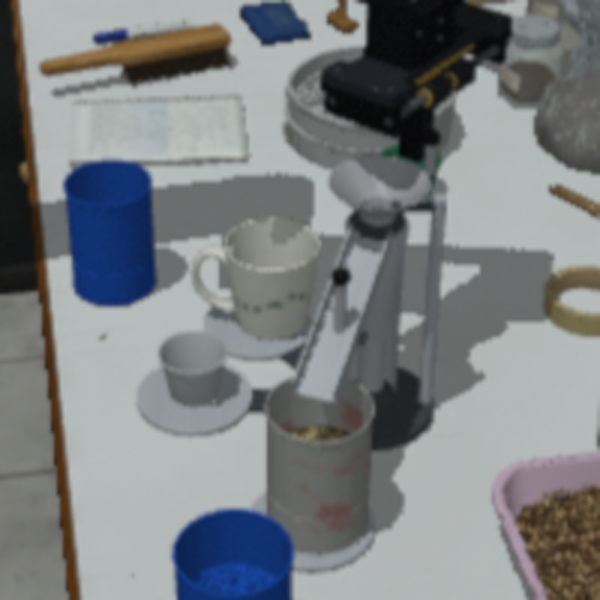

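View pics/top6c.png

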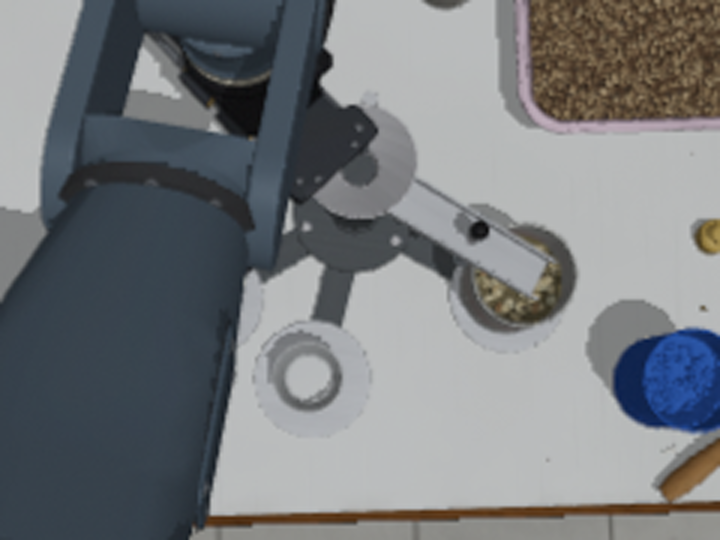

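```bash
python3 -m crank '[{"offset":[0,-0.004,0],"spin":0},{"offset":[0,-0.004,0],"spin":0},{"offset":[0,-0.004,-0.0005],"spin":0},{"offset":[0,-0.004,-0.0005],"spin":0},{"offset":[0,-0.004,-0.001],"spin":0},{"offset":[0,-0.004,-0.001],"spin":0},{"offset":[0,-0.004,-0.001],"spin":0},{"offset":[0,-0.004,-0.0015],"spin":0},{"offset":[0,-0.004,-0.0015],"spin":0},{"offset":[0,-0.003,-0.0015],"spin":0},{"offset":[0,0,0],"spin":0}]' 0
python3 look.py 7
```

```text
time_s: 11.7
position: [0.6601, -0.0459, 0.4079]
tcp_rot: [[-0.0, -0.658, 0.753], [-0.002, 0.753, 0.658], [-1.0, -0.001, -0.001]]
force: [1.2, 1.5, -0.4]
opening: 0.007
top chute 0.86 415 0.17012283466568945 59.948841614313054
tin rim 116 (array([ 0.51178827, -0.22364613]), np.float64(0.0009003801482625563))
tin rim 167 (array([ 0.51274897, -0.22592928]), np.float64(0.0014439250919566753))
```

View pics/side7c.png

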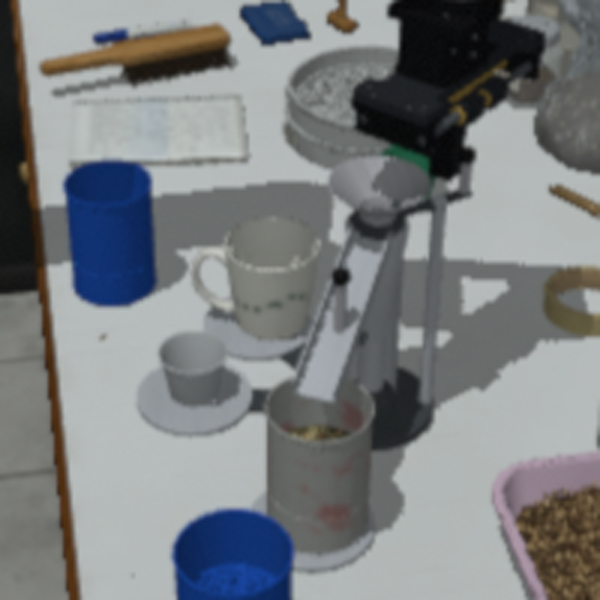

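```bash
python3 -m crank '[{"offset":[0,-0.002,-0.0007],"spin":0},{"offset":[0,-0.002,-0.0007],"spin":0},{"offset":[0,-0.002,-0.0007],"spin":0},{"offset":[0,-0.002,-0.0007],"spin":0},{"offset":[0,-0.002,-0.0007],"spin":0},{"offset":[0,0,0],"spin":0}]' 0; python3 -m crank '[{"offset":[0,-0.0015,-0.0005],"spin":0},{"offset":[0,0,0],"spin":0}]' 0;  python3 -m crank '[{"offset":[0,-0.0015,-0.0005],"spin":0},{"offset":[0,0,0],"spin":0}]' 0
python3 look.py 8
python3 - <<'E'
from meas import *
import pickle
p=pickle.load(open("pics/side8.pkl","rb"));C=cloud(p)
m=(C[...,2]>.235)&(C[...,2]<.262)&(C[...,0]>.64)&(C[...,0]<.71)&(C[...,1]>-.12)&(C[...,1]<-.03)&(p["depth"]>0)&(p["pixels"].max(2)<70)
v,u=np.nonzero(m);print(list(zip(u,v))[:40],C[m].mean(0))
E
```

```text
time_s: 12.6
position: [0.6639, -0.055, 0.4077]
tcp_rot: [[-0.001, -0.658, 0.753], [-0.0, 0.753, 0.658], [-1.0, 0.0, -0.001]]
force: [-1.1, 0.6, 1.9]
opening: 0.005
time_s: 12.8
position: [0.6645, -0.0563, 0.4076]
tcp_rot: [[-0.0, -0.658, 0.753], [-0.0, 0.753, 0.658], [-1.0, 0.0, -0.0]]
force: [-1.9, 0.6, 0.7]
opening: 0.004
time_s: 13.0
position: [0.6652, -0.0577, 0.4076]
tcp_rot: [[-0.0, -0.659, 0.753], [-0.0, 0.753, 0.659], [-1.0, 0.0, -0.0]]
force: [-2.2, 1.8, -0.3]
opening: 0.004
top chute 0.85 398 0.16828780555499107 59.93753531754955
tin rim 113 (array([ 0.5117243, -0.2236911]), np.float64(0.0008805808166712032))
side chute 0.87 454 0.17272023113826146 60.345579969572626
tin rim 161 (array([ 0.51267496, -0.22581543]), np.float64(0.0015271038347130829))
[(np.int64(397), np.int64(158)), (np.int64(389), np.int64(159)), (np.int64(389), np.int64(160)), (np.int64(395), np.int64(160)), (np.int64(396), np.int64(160)), (np.int64(397), np.int64(160)), (np.int64(389), np.int64(161)), (np.int64(390), np.int64(161)), (np.int64(391), np.int64(161)), (np.int64(392), np.int64(161)), (np.int64
[... 288 characters left out ...]
(392), np.int64(162)), (np.int64(393), np.int64(162)), (np.int64(394), np.int64(162)), (np.int64(395), np.int64(162)), (np.int64(396), np.int64(162)), (np.int64(397), np.int64(162)), (np.int64(398), np.int64(162)), (np.int64(399), np.int64(162)), (np.int64(388), np.int64(163)), (np.int64(389), np.int64(163)), (np.int64(390), np.int64(163)), (np.int64(392), np.int64(163)), (np.int64(393), np.int64(163)), (np.int64(394), np.int64(163)), (np.int64(395), np.int64(163)), (np.int64(396), np.int64(163)), (np.int64(397), np.int64(163)), (np.int64(398), np.int64(163)), (np.int64(399), np.int64(163)), (np.int64(400), np.int64(163)), (np.int64(387), np.int64(164))] [ 0.66672473 -0.06652755  0.24902334]
```

View pics/side8c.png

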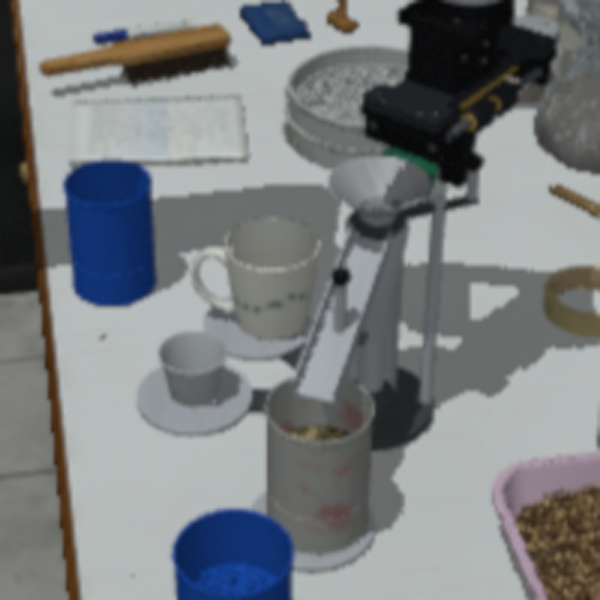

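```bash
for i in 1; do python3 -m crank '[{"offset":[0,-0.0015,-0.0005],"spin":0},{"offset":[0,0,0],"spin":0}]' 0;  python3 -m crank '[{"offset":[0,-0.0015,-0.0005],"spin":0},{"offset":[0,0,0],"spin":0}]' 0; done | grep -E "pos|force"
```

```text
position: [0.6658, -0.059, 0.4077]
force: [-2.4, 1.7, -0.7]
position: [0.6661, -0.0597, 0.4076]
force: [-2.9, 3.5, 0.6]
```

```bash
python3 -m crank '[{"offset":[0,-0.001,0],"spin":0},{"offset":[0,0,0],"spin":0},{"offset":[0,0,0],"spin":0}]' 0 | grep -E "pos|force";  python3 -m crank '[{"offset":[0,-0.001,0],"spin":0},{"offset":[0,0,0],"spin":0},{"offset":[0,0,0],"spin":0}]' 0| grep -E "pos|force"
```

```text
position: [0.6663, -0.0598, 0.4076]
force: [-4.1, 6.6, 1.0]
position: [0.6666, -0.0601, 0.4076]
force: [-4.5, 7.0, 2.0]
```

The force climbs while the tip barely advances, right at the predicted stop position. I'll back off, go up and check.

```bash
python3 -m crank '[{"offset":[0,0.005,0],"spin":0},{"offset":[0,0.01,0],"spin":0},{"offset":[0,0.015,0],"spin":0},{"offset":[0,0.02,0],"spin":0},{"offset":[0,0.02,0],"spin":0},{"offset":[-0.02,0.02,0],"spin":0},{"offset":[-0.03,0.03,0],"spin":0},{"offset":[-0.03,0.03,0],"spin":0},{"offset":[-0.02,0.03,0],"spin":0},{"offset":[0,0.02,0],"spin":0},{"offset":[0,0,0],"spin":0},{"offset":[0,0,0],"spin":0}]' 0
python3 look.py 9
python3 - <<'E'
from meas import *
import pickle
ax=np.array([.5895,-.0875])
for n in("top","side"):
    p=pickle.load(open(f"pics/{n}9.pkl","rb"));C=cloud(p)
    m=(C[...,2]>.235)&(C[...,2]<.268)&(C[...,0]>.65)&(C[...,0]<.71)&(C[...,1]>-.12)&(C[...,1]<-.03)&(p["depth"]>0)&(p["pixels"].max(2)<70)
    v,u=np.nonzero(m)
    if len(u):
        P=ray(p,u.mean(),v.mean(),.252);d=P[:2]-ax;a=np.degrees(np.arctan2(d[1],-d[0]));print(n,len(u),u.mean(),v.mean(),P,np.hypot(*d),a,"gate",np.radians(a-115.7))
    for l in("mug","cup"):
        for r in bot.regions_of(l,bot.capture(n))[:1]: print(l,r["extent"])
E
```

```text
time_s: 15.5
position: [0.5357, 0.0886, 0.5068]
tcp_rot: [[-0.001, -0.659, 0.752], [-0.001, 0.752, 0.659], [-1.0, -0.0, -0.001]]
force: [-0.6, -0.2, -0.1]
opening: 0.002
top chute 0.82 385 0.1686990776729902 59.79369370690528
tin rim 113 (array([ 0.51179621, -0.22369841]), np.float64(0.0008826053463918189))
side chute 0.78 478 0.1763081440172827 60.377585401070235
tin rim 167 (array([ 0.51267323, -0.22555112]), np.float64(0.0013989329483524659))
top 33 331.57575757575756 104.96969696969697 [ 0.6780354  -0.06992762  0.252     ] 0.09026242771784364 168.77391294410901 gate 0.9263145277915394
mug [288.5, 189.8, 22.7, 43.8]
cup [321.0, 216.7, 24.8, 24.8]
side 20 397.9 163.95 [ 0.67781845 -0.07325155  0.252     ] 0.0894604241238548 170.83541484888414 gate 0.9622945235660001
mug [326.5, 203.1, 44.7, 37.3]
```

View pics/side9c.png

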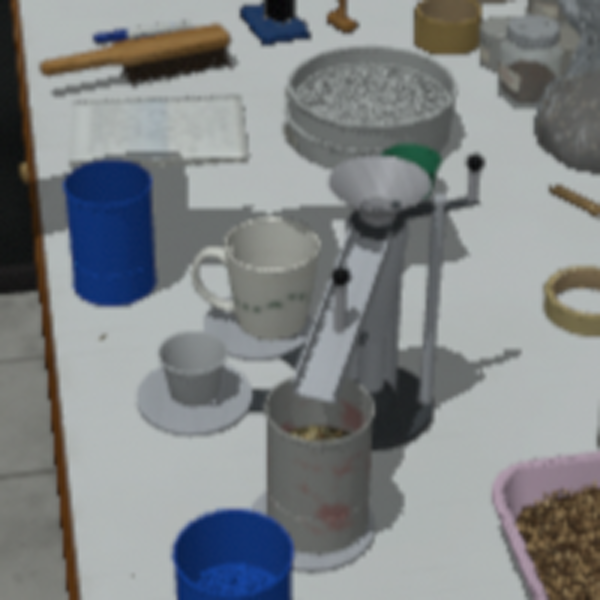

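View pics/top9c.png

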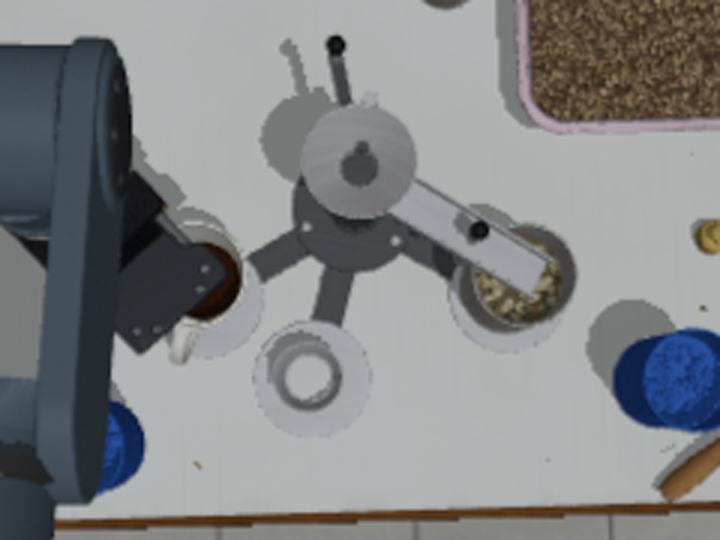

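The side crop shows the gate knob at (475,162), pointing away from the robot, and the outlet over the mouth at (320,385). The top crop shows the outlet inside the tin's rim at (535,280). The mug and cup have not moved.

```bash
python3 -c "
from rig import bot
print(bot.hand_in())"
```

```text
the job is handed in; nothing more can be done
None
```

The chute's outlet is over the grey tin and the gate lever is open at its stop. The job is handed in at about 15.5 s of the 64 s; the hand-in gives no verdict.

- **Chute:** I pushed the post round with the closed fingertips from about 23° to about 60° (world heading). The outlet is roughly 7–8 mm from the tin's axis (24 mm allowed). The two cameras gave 59.8° and 60.4°.
- **Gate:** I then pushed the pin clockwise until the force rose to about 8 N with almost no further movement. The cameras gave 0.93 and 0.96 rad, against a stop at 0.95 and 0.87 required.
- **Loose items:** The tin's rim measured within 1 mm of where it started. The cup's box in the top view was within about a pixel. The mug's box in the side view matched to a couple of pixels, but in the top view the gripper partly hid it. The networks did not report the cup in the last side picture, but it is visible there, unmoved.
- **Contact:** The highest wrist reading I saw was about 8 N, at the gate stop. The arm was withdrawn and clear of everything at hand-in.

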